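# Open the spare-keys jar in the desk brace

## Task

Bring the square amber jar of spare typewriter keys to the wooden jar brace and slide it in through the open mouth, under its two steel lips, until it stands fully home against the back wall. With the brace keeping the jar from turning, unscrew the tight white cap anticlockwise (seen from above), stop turning once the thread lets go, and lift the cap straight up. Finish while still holding the cap, level and just above the jar's mouth, with the jar still home in the brace; do not disturb the mug, paperweight, stapler or eraser tray.

Things in the scene. Friction and masses are not known exactly. Their poses are not given: they have to be found in the camera images.
- jar_mid (a point): Loose square amber glass jar, 0.25 kg, body 68 x 68 mm, 45 mm high, on the desk. Point: centre of the body, 22.5 mm above its underside; x, y square to its sides, z up. All four sides are alike: any may enter the brace first. It can be moved by gripping its closed cap. Unbraced, the desk's friction is far too small to stop it turning with the cap.
- jar_rim (a point): Centre of the jar's round mouth, 75 mm above the jar's underside; the neck is 46 mm across its thread. Here sits a rubber plug with a bar 5 mm tall that engages the cap. The closed cap's skirt reaches 14 mm below this point. Gripped by the closed cap, the jar may be lifted; dragged or pressed down hard by it, it tilts and can jam under the lips, so carry it lightly.
- cap_mid (a point): White screw cap, nearly round (16 narrow flats, 54 mm across), 32 mm tall, 40 g, a separate part. Point: its centre; closed, it is 77 mm above the desk and 54.5 mm above jar_mid. Turned anticlockwise 50 deg (0.87 rad) the thread lets go and it lifts straight off; until then it has 1 to 3 mm of vertical play and need not rise while turning. Turning takes about 0.4 N m.
- plug (a joint): Turn of the stiff plug that the cap drives, rad: 0 closed (hard stop), growing anticlockwise from above. It lags the cap by up to 0.1 rad of play and stays put once the cap is off. The thread lets go at a cap turn of 0.87; from 0.95 here it is surely free; more than 1.6 is overturning (the plug stops at 1.7).
- brace: Fixed wooden jar brace. Origin: on the desk, below the jar's centre when fully home. x points into the channel, from mouth to back wall; z up. No floor: the jar slides on the desk. Channel 74 mm wide, straight from x=-34 mm to the back wall's face at x=+34 (wall ends at 46); walls 49 mm high, 102 mm wide outside.
- brace_mouth (a point): Middle of the brace's open mouth, on the desk, 64 mm before the brace's origin (x=-64 mm); axes as the brace. The mouth is 103 mm wide inside here and narrows evenly to 74 mm at x=-34; about 127 mm wide outside.
- lips (a point): Point midway between the two steel lips, at the height of their upper faces, 53 mm above the desk, over the brace's origin; axes as the brace. Lips 4 mm thick, from x=-14 to 46 mm, each overhanging the channel by 10 mm, leaving a 54 mm gap for the jar's neck. The jar's body passes 4 mm below them; the closed cap rides 8 mm above them.
- mug: Bystander: blue ceramic mug of pencils, 80 mm across, 95 mm tall (160 mm with pencils), handle towards its +y reaching 69 mm out; origin at the centre of its underside.
- paperweight: Bystander: green glass dome paperweight, 70 mm across, 43 mm tall; origin at the centre of its underside.
- stapler: Bystander: steel stapler, 140 mm long (its x), 36 mm wide, about 55 mm tall; origin at the centre of its underside.
- tray: Bystander: aluminium tray of eraser blocks, 110 x 80 mm, 22 mm tall; origin at the centre of its underside.
Not all that is in view belongs to the job. Several things look just like the part that bears jar_mid: the one meant starts farthest to the robot's left.

How it is judged (in metres and radians):
On the way, in this order (a step that is already met when the one before it is completed fails the run):
1. the jar stands fully home in the brace, cap still closed (x of jar_mid in the frame of brace between -0.007 and 0.006 m and y of jar_mid in the frame of brace between -0.006 and 0.006 m and angle between jar_mid's own z axis and vertical below 0.09 rad and height (world z) of jar_mid below 0.0305 m and value of joint plug below 0.3 rad and z of cap_mid in the frame of jar_mid below 0.0605 m), for 0.2 s.
2. with the jar home, the cap is unscrewed until the thread lets go (x of jar_mid in the frame of brace between -0.011 and 0.006 m and y of jar_mid in the frame of brace between -0.006 and 0.006 m and angle between jar_mid's own z axis and vertical below 0.09 rad and height (world z) of jar_mid below 0.0305 m and value of joint plug above 0.75 rad), for 0.1 s.
At the end, for the whole second after the job is handed in: Jar upright on the desk in the brace, at most 11 mm back from home (turning within its play may shift it); cap unscrewed (plug 0.75 to 1.6 rad) and held by the fingers alone, still, level within 0.2 rad, within 20 mm of over the jar, its lower edge 0.5 to 49 mm above the jar's mouth (all of step 2 and value of joint plug below 1.6 rad and z of cap_mid in the frame of jar_mid between 0.069 and 0.1175 m and horizontal distance between cap_mid and jar_mid below 0.02 m and angle between cap_mid's own z axis and vertical below 0.2 rad and contact force between the fingers and cap above 2 N and contact force between cap and jar below 0.2 N and contact force between cap and brace below 0.2 N and linear speed of cap below 0.03 m/s); the arm keeps its last pose, push and grip.
It fails at once if the cap is overturned well past the release of its thread (value of joint plug above 1.6 rad).
It fails at once if a bystander (mug, paperweight, stapler or tray) is shifted by more than 20 mm or tipped (distance of any of mug, paperweight, stapler, tray from where it was at the start of the episode above 0.02 m or angle between any of mug, paperweight, stapler, tray's own z axis and vertical above 0.3 rad).
It also fails if it takes over 61 s, if anything falls off the work surface, if the arm or the gripper's body presses on something with over 40 N, if the wrist force passes 120 N, or if a joint passes its speed limit or range.

## Robot

A 6-joint arm with a two-finger parallel gripper is mounted at the origin on the work surface. World frame = base frame: x ahead of the robot, y to its left, z up, the work surface at z = 0. Lengths are in m, angles in degrees, forces in N, time in s.
With the tool pointing down it reaches from about 0.325 to 0.775 m from the base axis. Payload 5.5 kg.
Tool frame: the origin (TCP) lies midway between the tips of the shut fingers; the grasp point (between the pads) lies 19 mm behind it; z points along the fingers, y is the direction in which the jaws open and shut (so a half turn about z gives the same grasp; the last joint's range is limited). The gripper opens to 88 mm and grips with 3 to 60 N. Pads are 20 mm wide; open, the fingers measure 115 mm over their backs; the gripper's body (75 mm by 178 mm) begins 61 mm behind the grasp point.
Start: joints at [-77.103, 5.22, 70.514, -0, 104.267, -3.249], TCP at [0.167, -0.576, 0.194] pointing down, gripper open.
Joint ranges: [-164.24, 164.24], [-49.07, 125.15], [9.68, 141.18], [-86.29, 266.29], [3.28, 154.24], [-151.56, 151.56]. Speed limits (degrees/s): [147.25, 147.25, 172.46, 180, 180, 180].

## Interface

Orientations are given as [roll, pitch, yaw] about the fixed x, y, z axes, in that order (R = Rz(yaw) Ry(pitch) Rx(roll)).
In Python, from bench import robot gives the robot as it stands.
- The arm moves only by the shell command python3 -m handwheel 'ROWS' [FORCE]. ROWS is JSON, a list of rows, each a list of 5 numbers: the shift along the tool's x, y, z in m, then the turn about the tool's z in rad, then the opening, from 0 (shut) to 1 (fully open). In form: [[dx, dy, dz, spin, jaw], ...]. A call has exactly 10 rows; each row is the pose to reach, as a shift and turn from the pose measured when the call began, along the tool's axes at that moment; what a row does not reach only later rows make up. A row lasts 1/12 s, in which the tool goes at most 41.7 mm and 7.16 degrees, less where a joint would pass 70% of its speed; a pose out of reach is approached as far as the arm can. A call with a gripper value outside its range is refused whole. The fingers move at their own pace and stop on an object; FORCE is the grip in N (left out, the last holds). Time passes only in rows, so rows that repeat a pose let the fingers close, or fill a call up. It gives the time, the measured TCP pose, the force and the opening at its end, in the units of the state.
- robot.get_state(): the state, without advancing time (a new reading comes with each control period).
- robot.get_image(name): name is "scene" or "top" or "wrist"; returns the picture (420x560x3 uint8, blue, green, red); there is no depth.
- robot.camera_info(name): a dict with "fx", "fy", "cx", "cy" (pixels), "dist_coeffs" ([k1, k2, p1, p2, k3] as OpenCV has them; the pictures are not rectified), "extrinsics" (4x4, takes a point from camera to world coordinates). Camera axes: x right, y up, looking along -z (the intrinsics and any distortion apply to the point x, -y, -z); pixel columns grow to the right and rows downward; lengths in m; the calibration is good to about 2 mm. A picture is of the moment at which its call begins: read the wrist's pose just before it. camera_info takes no time and is no camera call; for the wrist camera it gives the pose at the moment of the call.
- robot.finish_job(): hands the job in, once; it reports no verdict.
The state is a dict: "time_s": time; "joint_pos": joint angles; "joint_vel": joint speeds; "tau": joint torques, N m; "eef_pos": TCP position; "orientation": TCP orientation; "contact_force": force on the tool from outside, world axes, zero at the start; "ft_torque": the same for the moment, N m; "gripper_width": finger opening in m.
Only numpy, scipy, OpenCV 4.12 (cv2) and the standard library are available. Lean on these libraries where they do the work, as an engineer would, in place of code of your own. Each camera call takes 0.05 s, during which the arm holds its last target.

## Working session

There is one attempt and no reset: what is moved stays moved. The work goes in short steps, Python scripts to look and compute and a shell command to move; the robot and the scene stay as the last step left them, time stands still between calls to the robot, and variables do not carry over. Pictures are saved under pics/ and viewed, and the job is handed in when it is done.

```bash
ls; mkdir -p pics; python3 - <<'E'
from bench import robot
import cv2,json
print(robot.get_state())
for n in ["scene","top","wrist"]:
    print(n,robot.camera_info(n))
    cv2.imwrite(f"pics/{n}0.png",robot.get_image(n))
E
```

```text
pics
{'time_s': 0.0, 'joint_pos': array([-7.71037439e+01,  5.26356063e+00,  7.05791122e+01, -8.91601525e-04,
        1.04267076e+02, -3.24863807e+00]), 'joint_vel': array([-0.11926317,  0.05385087,  0.02067594, -0.03403462, -0.05188356,
        0.03601158]), 'tau': array([-4.54071596e-04, -4.46446645e+01, -4.06453049e+01,  6.95904228e-02,
        2.90379632e-02, -1.38339165e-04]), 'eef_pos': array([ 0.16675719, -0.57600538,  0.19252949]), 'orientation': array([-1.79890378e+02, -5.35623239e-03,  1.61446701e+01]), 'contact_force': array([-0.36593922,  0.30372015,  0.01718311]), 'ft_torque': array([-0.02687988, -0.02545087, -0.00724161]), 'gripper_width': 0.08791193620587817}
scene {'fx': 460.5019663627441, 'fy': 460.5019663627441, 'cx': 287.11260867404377, 'cy': 215.92104689829364, 'dist_coeffs': array([-0.10285999,  0.        ,  0.        ,  0.        ,  0.        ]), 'extrinsics': array([[ 0.83603804, -0.42713478,  0.3443781 ,  0.99524967],
       [ 0.5484091 ,  0.63112651, -0.54856795, -0.69081398],
       [ 0.0169663 ,  0.64748376,  0.76189037,  1.01303791],
       [ 0.        ,  0
[... 242 characters left out ...]
nsics': array([[ 0.01589133,  0.99850472, -0.05230472,  0.50236336],
       [-0.99978999,  0.01519125, -0.01375516, -0.03671882],
       [-0.01294001,  0.05251233,  0.99853643,  1.24144934],
       [ 0.        ,  0.        ,  0.        ,  1.        ]])}
wrist {'fx': 294.19616034868, 'fy': 294.19616034868, 'cx': 280.8297720199366, 'cy': 208.0339281930199, 'dist_coeffs': array([0.00099165, 0.        , 0.        , 0.        , 0.        ]), 'extrinsics': array([[ 0.2785315 ,  0.93093109,  0.23619379,  0.2301889 ],
       [-0.96042461,  0.27053572,  0.06629471, -0.55828304],
       [-0.00218305, -0.2453115 ,  0.96944185,  0.38422061],
       [ 0.        ,  0.        ,  0.        ,  1.        ]])}
```

View pics/top0.png

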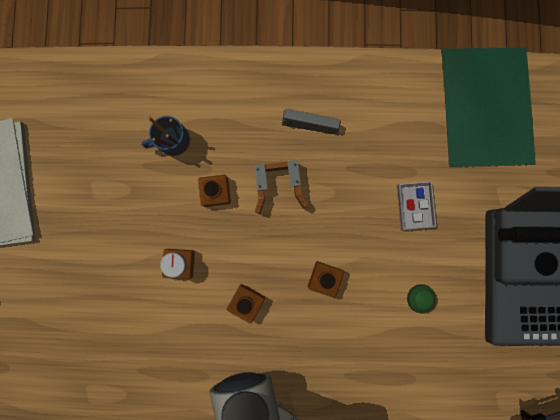

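View pics/scene0.png

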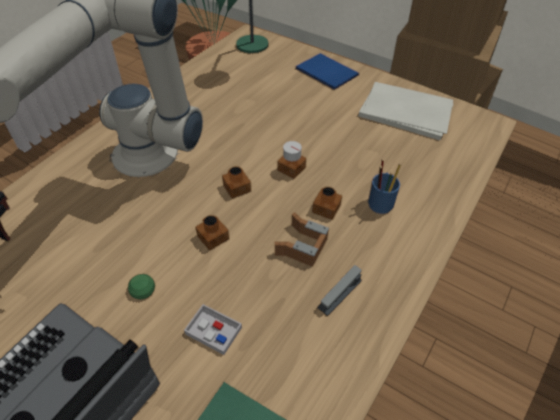

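The top view shows four amber jars, with cap or neck at about (173,265) white, (213,190) dark, (246,303) dark and (327,280) dark. The farthest left (+y is left in the image) is the white-capped one at (173,265). The brace is at (278,185), with its mouth facing the robot. I'll crop in on both and measure.

```bash
cat > h.py <<'E'
import cv2, numpy as np
from bench import robot
def ray(ci,px):
    K=np.array([[ci['fx'],0,ci['cx']],[0,ci['fy'],ci['cy']],[0,0,1]])
    u=cv2.undistortPoints(np.array(px,float).reshape(-1,1,2),K,np.array(ci['dist_coeffs'])).reshape(-1,2)
    d=np.c_[u[:,0],-u[:,1],-np.ones(len(u))]
    E=np.array(ci['extrinsics']); return E[:3,3], d@E[:3,:3].T
def onz(ci,px,z):
    o,d=ray(ci,px); t=(z-o[2])/d[:,2]; return o+d*t[:,None]
def proj(ci,P):
    E=np.array(ci['extrinsics']); p=(np.atleast_2d(P)-E[:3,3])@E[:3,:3]
    K=np.array([[ci['fx'],0,ci['cx']],[0,ci['fy'],ci['cy']],[0,0,1]])
    q=np.c_[p[:,0],-p[:,1],-p[:,2]]
    return cv2.projectPoints(q,np.zeros(3),np.zeros(3),K,np.array(ci['dist_coeffs']))[0].reshape(-1,2)
E
python3 - <<'E'
from h import *
im=cv2.imread('pics/top0.png'); ci=robot.camera_info('top')
a=cv2.resize(im[235:295,145:205],None,fx=6.6,fy=6.6,interpolation=cv2.INTER_CUBIC)
b=cv2.resize(im[150:222,240:320],None,fx=5,fy=5,interpolation=cv2.INTER_CUBIC)
c=np.zeros((400,800,3),np.uint8); c[:396,:396]=a; c[:360,400:]=b
cv2.imwrite('pics/crop1.png',c)
hsv=cv2.cvtColor(im,cv2.COLOR_BGR2HSV)
m=((hsv[...,1]<60)&(hsv[...,2]>130)).astype(np.uint8); m[:,:150]=0;m[:,200:]=0;m[:240]=0;m[290:]=0
ys,xs=np.nonzero(m); print(len(xs),xs.mean(),ys.mean(),xs.min(),xs.max(),ys.min(),ys.max())
print('cap',onz(ci,[[xs.mean(),ys.mean()]],.093))
print('mug,stapler,tray,pw',onz(ci,[[168,135],[311,121],[417,206],[422,298]],.03)[:,:2])
print('brace pts',onz(ci,[[276,167],[262,176],[294,173],[260,212],[310,208]],.05)[:,:2])
print('jars',onz(ci,[[211,189],[244,305],[327,281]],.075)[:,:2])
E
```

```text
411 171.661800486618 265.007299270073 160 183 253 276
cap [[0.43801621 0.20707847 0.093     ]]
mug,stapler,tray,pw [[ 0.74630362  0.23788087]
 [ 0.78429269 -0.10601472]
 [ 0.58377341 -0.36103286]
 [ 0.36585281 -0.37414645]]
brace pts [[ 0.66898904 -0.02396583]
 [ 0.64729405  0.00850499]
 [ 0.65544288 -0.06634741]
 [ 0.56277023  0.0117181 ]
 [ 0.57388754 -0.10477372]]
jars [[ 0.61266293  0.12421881]
 [ 0.34946447  0.04349607]
 [ 0.40696158 -0.14411018]]
```

View pics/crop1.png

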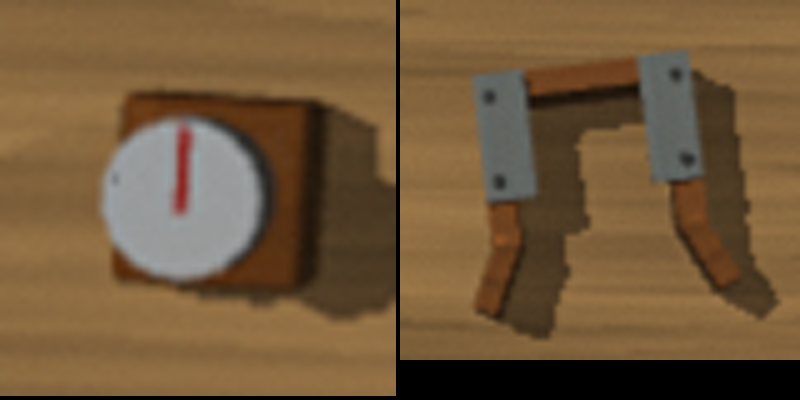

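```bash
cat >> h.py <<'E'
def plan(p,yaw):
    s=robot.get_state(); r,pi,y=np.radians(s['orientation'])
    from scipy.spatial.transform import Rotation as Ro
    R=Ro.from_euler('xyz',[r,pi,y]).as_matrix()
    d=R.T@(np.array(p)-s['eef_pos']); print('t',round(s['time_s'],2),'tcp',s['eef_pos'].round(4),'rpy',s['orientation'].round(2),'q',s['joint_pos'].round(1),'F',s['contact_force'].round(1),'w',round(s['gripper_width'],4))
    dy=(yaw-s['orientation'][2]+180)%360-180
    print('shift',d.round(4),'spin',round(-np.radians(dy),4))
E
python3 -c "
from h import *
plan([.53,-.05,.26],7)"
```

```text
t 0.15 tcp [ 0.1668 -0.5761  0.1927] rpy [-179.91   -0.     16.14] q [-77.1   5.3  70.6  -0.  104.3  -3.2] F [ 0.4 -0.3  1.2] w 0.0878
shift [ 0.4952 -0.4045 -0.0666] spin 0.1596
```

```bash
python3 -m handwheel '[[0.02,-0.016,-0.003,0.01,1],[0.05,-0.04,-0.007,0.02,1],[0.08,-0.065,-0.011,0.03,1],[0.11,-0.09,-0.015,0.04,1],[0.14,-0.115,-0.02,0.05,1],[0.17,-0.14,-0.024,0.06,1],[0.2,-0.164,-0.028,0.07,1],[0.23,-0.188,-0.031,0.08,1],[0.26,-0.212,-0.035,0.09,1],[0.29,-0.237,-0.039,0.1,1]]'; python3 -c "
from h import *
plan([.53,-.05,.26],7)"
```

```text
time_s: 0.98
eef_pos: [0.38, -0.2661, 0.2321]
orientation: [-179.9, 0.0, 10.4]
contact_force: [-0.2, -0.3, -0.6]
gripper_width: 0.0876
t 0.98 tcp [ 0.38   -0.2661  0.2321] rpy [-1.7991e+02  1.0000e-02  1.0370e+01] q [-3.920e+01 -1.490e+01  8.560e+01  1.000e-01  1.094e+02  4.040e+01] F [-0.2 -0.3 -0.6] w 0.0876
shift [ 0.1864 -0.1856 -0.0276] spin 0.0588
```

```bash
python3 -m handwheel '[[0.022,-0.022,-0.003,0.01,1],[0.047,-0.047,-0.007,0.015,1],[0.075,-0.075,-0.011,0.025,1],[0.1,-0.1,-0.015,0.035,1],[0.125,-0.125,-0.02,0.04,1],[0.15,-0.15,-0.024,0.05,1],[0.17,-0.17,-0.026,0.055,1],[0.182,-0.182,-0.027,0.058,1],[0.186,-0.186,-0.028,0.059,1],[0.186,-0.186,-0.028,0.059,1]]'; python3 -c "
from h import *
ci=robot.camera_info('wrist');im=robot.get_image('wrist'); np.save('ci_b.npy',ci,allow_pickle=True); cv2.imwrite('pics/wb.png',im)
plan([.40,.205,.26],-3)"
```

```text
time_s: 1.82
eef_pos: [0.5298, -0.0488, 0.2599]
orientation: [-179.9, 0.1, 7.1]
contact_force: [-0.3, -0.3, -0.0]
gripper_width: 0.0875
t 1.87 tcp [ 0.5294 -0.0498  0.26  ] rpy [-1.7992e+02  7.0000e-02  7.0400e+00] q [-9.100e+00 -3.900e+00  7.290e+01  1.000e-01  1.111e+02  7.390e+01] F [-0.3 -1.1 -0.6] w 0.0883
shift [-0.0972 -0.2687  0.0005] spin 0.1752
```

View pics/wb.png

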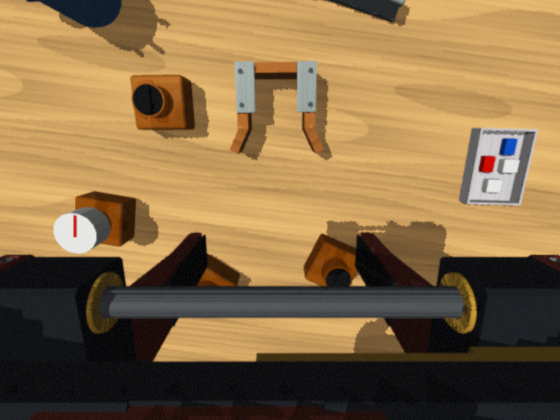

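The wrist view shows the brace lips at (245,87) and (307,86), aligned with the tool. The target jar is at (100,222). I'll measure the lips on the plane z=0.053.

```bash
python3 - <<'E'
from h import *
def lips(im,ci,roi):
    hsv=cv2.cvtColor(im,cv2.COLOR_BGR2HSV)
    m=((hsv[...,1]<50)&(hsv[...,2]>90)).astype(np.uint8)
    k=np.zeros_like(m); x0,x1,y0,y1=roi; k[y0:y1,x0:x1]=m[y0:y1,x0:x1]
    k=cv2.morphologyEx(k,cv2.MORPH_CLOSE,np.ones((5,5)))
    cs=sorted(cv2.findContours(k,cv2.RETR_EXTERNAL,cv2.CHAIN_APPROX_NONE)[0],key=cv2.contourArea)[-2:]
    cs.sort(key=lambda c:c[:,0,0].mean())
    C=[];Y=[]
    for c in cs:
        P=onz(ci,c.reshape(-1,2),.053)[:,:2].astype(np.float32)
        r=cv2.minAreaRect(P); b=cv2.boxPoints(r)
        e=b[1]-b[0];f=b[2]-b[1]; l=e if np.hypot(*e)>np.hypot(*f) else f
        a=np.degrees(np.arctan2(l[1],l[0])); a=(a+90)%180-90
        print('lip px',c.reshape(-1,2).mean(0).round(1),'size',np.sort(r[1]),'ctr',r[0],'yaw',a); C.append(np.array(r[0]));Y.append(a)
    d=C[0]-C[1]; yb=np.degrees(np.arctan2(-d[0],d[1])); print('yaw from baseline',yb,'sep',np.hypot(*d))
    y=np.radians((yb+np.mean(Y))/2); m=(C[0]+C[1])/2
    print('brace origin', m-0.016*np.array([np.cos(y),np.sin(y)]),'yaw',np.degrees(y))
im=cv2.imread('pics/wb.png');ci=np.load('ci_b.npy',allow_pickle=True).item()
lips(im,ci,(225,330,50,125))
im=cv2.imread('pics/top0.png');ci=robot.camera_info('top'); lips(im,ci,(250,305,155,195))
E
```

```text
lip px [244.6  86.3] size [0.02430708 0.05930869] ctr (0.6453030109405518, 0.011846903711557388) yaw 7.718811
lip px [306.1  85.8] size [0.02390397 0.05925722] ctr (0.656143844127655, -0.06549785286188126) yaw 7.914589
yaw from baseline 7.978740863014713 sep 0.07810080046705718
brace origin [ 0.63487519 -0.02902396] yaw 7.897720422352084
lip px [260.4 176.7] size [0.02349859 0.05861715] ctr (0.64546138048172, 0.011838896200060844) yaw 8.126663
lip px [293.5 172.6] size [0.02262621 0.05863288] ctr (0.6556862592697144, -0.0650092139840126) yaw 7.8066177
yaw from baseline 7.578866692819422 sep 0.0775253518862873
brace origin [ 0.63472082 -0.02874907] yaw 7.772753582615765
```

```bash
python3 -m handwheel '[[-0.01,-0.028,0,0.017,1],[-0.02,-0.056,0,0.035,1],[-0.031,-0.085,0,0.055,1],[-0.042,-0.115,0,0.075,1],[-0.053,-0.146,0,0.095,1],[-0.064,-0.177,0,0.115,1],[-0.075,-0.207,0,0.135,1],[-0.086,-0.237,0,0.155,1],[-0.094,-0.26,0,0.17,1],[-0.097,-0.269,0,0.175,1]]'; python3 -c "
from h import *
ci=robot.camera_info('wrist');im=robot.get_image('wrist'); np.save('ci_j.npy',ci,allow_pickle=True); cv2.imwrite('pics/wj.png',im)
plan([.40,.205,.26],-3)"
```

```text
time_s: 2.7
eef_pos: [0.3988, 0.2061, 0.2609]
orientation: [-179.9, 0.1, -3.0]
contact_force: [0.1, -0.0, -0.4]
gripper_width: 0.0878
t 2.75 tcp [0.3988 0.2064 0.2608] rpy [-1.7988e+02  6.0000e-02 -2.9400e+00] q [ 2.290e+01 -1.640e+01  8.390e+01  1.000e-01  1.125e+02  1.159e+02] F [-0.1  0.8  0.2] w 0.0878
shift [0.0013 0.0014 0.0008] spin 0.0011
```

View pics/wj.png

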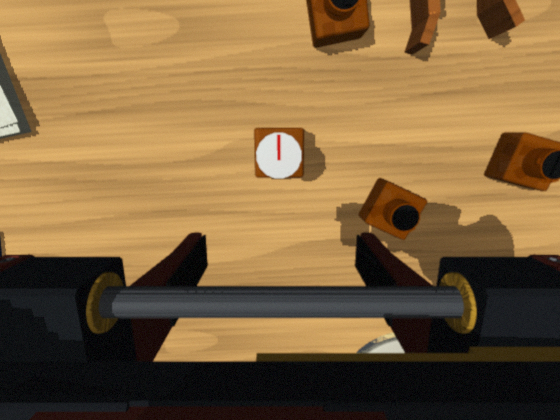

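The target jar's cap is at (279,155) with its red mark, and its body is nearly square to the tool. The brace agrees in both views to 0.3 mm.

```bash
python3 - <<'E'
from h import *
im=cv2.imread('pics/wj.png');ci=np.load('ci_j.npy',allow_pickle=True).item()
hsv=cv2.cvtColor(im,cv2.COLOR_BGR2HSV)
roi=np.zeros(im.shape[:2],bool); roi[118:190,245:315]=1
w=((hsv[...,1]<60)&(hsv[...,2]>120)&roi).astype(np.uint8)
red=((hsv[...,1]>120)&((hsv[...,0]<6)|(hsv[...,0]>174))&(hsv[...,2]>150)&roi)
w=cv2.morphologyEx(w,cv2.MORPH_CLOSE,np.ones((7,7)))
c=max(cv2.findContours(w,cv2.RETR_EXTERNAL,cv2.CHAIN_APPROX_NONE)[0],key=cv2.contourArea)
P=onz(ci,c.reshape(-1,2),.093)[:,:2].astype(np.float32)
print('cap circle',cv2.minEnclosingCircle(P),cv2.fitEllipse(P))
a=((hsv[...,0]>3)&(hsv[...,0]<13)&(hsv[...,1]>150)&roi).astype(np.uint8)|w
a=cv2.morphologyEx(a,cv2.MORPH_CLOSE,np.ones((5,5)))
c=max(cv2.findContours(a,cv2.RETR_EXTERNAL,cv2.CHAIN_APPROX_NONE)[0],key=cv2.contourArea)
P=onz(ci,c.reshape(-1,2),.045)[:,:2].astype(np.float32)
r=cv2.minAreaRect(P); print('body',r)
ys,xs=np.nonzero(red); 
if len(xs): 
  vx,vy,x0,y0=cv2.fitLine(onz(ci,np.c_[xs,ys],.093)[:,:2].astype(np.float32),2,0,.01,.01).ravel(); print('red yaw',np.degrees(np.arctan2(vy,vx)),len(xs))
cv2.imwrite('pics/jc.png',cv2.resize(im[110:200,235:325],None,fx=6,fy=6,interpolation=cv2.INTER_CUBIC))
E
```

```text
cap circle ((0.43910613656044006, 0.20696046948432922), 0.02779553458094597) ((0.4389081299304962, 0.20690669119358063), (0.05370063707232475, 0.05394073948264122), 155.8506622314453)
body ((0.4362567663192749, 0.20678776502609253), (0.06316450238227844, 0.06331828236579895), 87.05883026123047)
red yaw -1.6476691 64
```

View pics/jc.png

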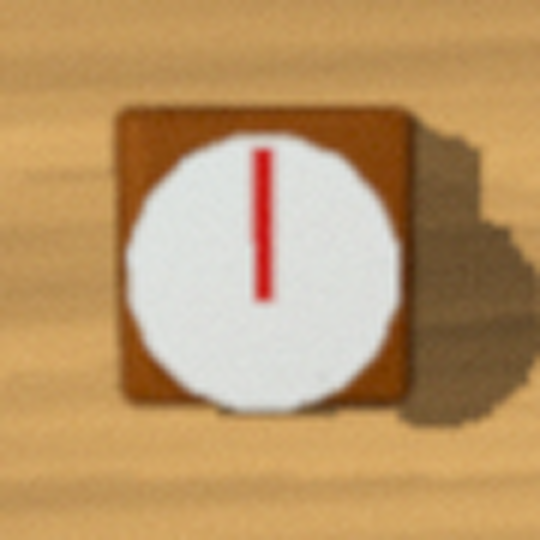

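```bash
python3 -c "
from h import *
plan([.4389,.2069,.060],-2.94)"; python3 -m handwheel '[[0.012,0,0.012,0,1],[0.026,0,0.032,0,1],[0.036,-0.001,0.056,0,1],[0.04,-0.001,0.082,0,1],[0.04,-0.001,0.108,0,1],[0.04,-0.001,0.132,0,1],[0.04,-0.001,0.152,0,1],[0.04,-0.001,0.165,0,1],[0.04,-0.001,0.17,0,1],[0.04,-0.001,0.17,0,1]]'; python3 -c "
from h import *
ci=robot.camera_info('wrist');im=robot.get_image('wrist'); cv2.imwrite('pics/wj2.png',im)
plan([.4389,.2069,.060],-2.9)"
```

```text
t 2.75 tcp [0.3988 0.2064 0.2608] rpy [-1.7988e+02  6.0000e-02 -2.9400e+00] q [ 2.290e+01 -1.640e+01  8.390e+01  1.000e-01  1.125e+02  1.159e+02] F [-0.1  0.8  0.2] w 0.0878
shift [ 0.0403 -0.0021  0.2008] spin 0.0001
time_s: 3.58
eef_pos: [0.4383, 0.2046, 0.0899]
orientation: [-179.9, 0.2, -3.0]
contact_force: [-0.1, 0.3, -0.5]
gripper_width: 0.0875
t 3.63 tcp [0.4389 0.2051 0.0913] rpy [-1.7988e+02  4.0000e-02 -2.9900e+00] q [ 2.090e+01 -1.260e+01  9.800e+01  1.000e-01  9.470e+01  1.139e+02] F [ 0.5 -0.1  0.9] w 0.0877
shift [-0.0001 -0.0018  0.0313] spin -0.0016
```

View pics/wj2.png

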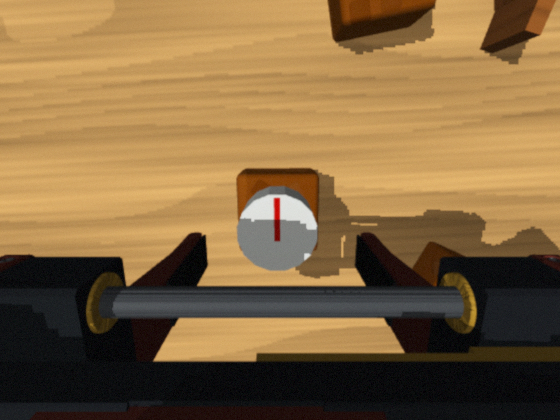

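Cap centred between fingers (277,228). I'll descend and close.

```bash
python3 -m handwheel '[[0,-0.002,0.006,0,1],[0,-0.002,0.014,0,1],[0,-0.002,0.022,0,1],[0,-0.002,0.028,0,1],[0,-0.002,0.031,0,1],[0,-0.002,0.031,0,1],[0,-0.002,0.031,0,0.55],[0,-0.002,0.031,0,0.4],[0,-0.002,0.031,0,0.3],[0,-0.002,0.031,0,0.2]]' 40;python3 -m handwheel '[[0,0,0,0,0],[0,0,0,0,0],[0,0,0,0,0],[0,0,0,0,0],[0,0,0,0,0],[0,0,0,0,0],[0,0,-0.002,0,0],[0,0,-0.005,0,0],[0,0,-0.008,0,0],[0,0,-0.01,0,0]]' 40; python3 -c "
from h import *
im=robot.get_image('scene'); cv2.imwrite('pics/s1.png',cv2.resize(im[100:240,210:400],None,fx=4,fy=4))
import math
y=math.radians(7.85)
plan([.6348-.1*math.cos(y),-.0289-.1*math.sin(y),.070],7.85)"
```

```text
time_s: 4.47
eef_pos: [0.4392, 0.2072, 0.0607]
orientation: [-179.9, 0.0, -3.0]
contact_force: [-0.4, -0.6, 0.4]
gripper_width: 0.0647
time_s: 5.3
eef_pos: [0.439, 0.2071, 0.0705]
orientation: [-179.9, 0.1, -3.0]
contact_force: [1.1, 0.0, -3.0]
gripper_width: 0.0525
t 5.35 tcp [0.4392 0.2072 0.071 ] rpy [-1.7986e+02  1.0000e-02 -2.9900e+00] q [ 2.110e+01 -1.210e+01  9.960e+01  1.000e-01  9.250e+01  1.141e+02] F [ 0.3  0.1 -3.7] w 0.0522
shift [0.1094 0.2444 0.0004] spin -0.1892
```

View pics/s1.png

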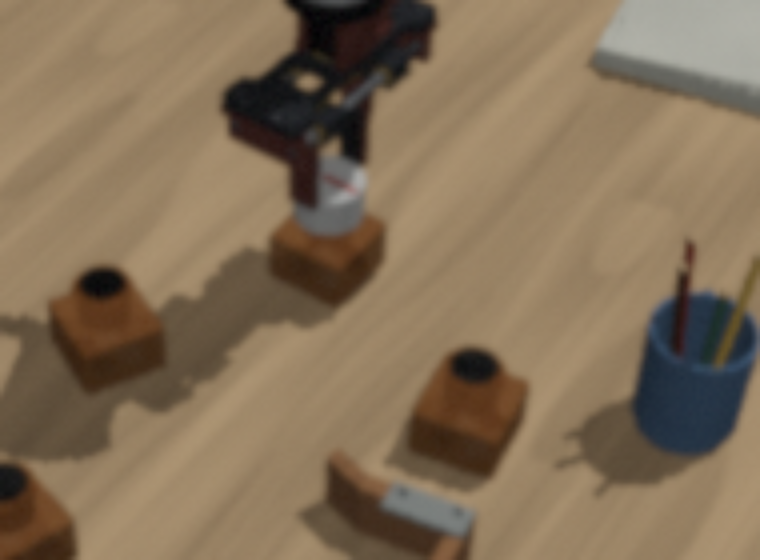

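Jar hangs level from the cap (weight −3 N shows). Carrying to 100 mm before home.

```bash
python3 -m handwheel '[[0.007,0.015,-0.002,-0.012,0],[0.018,0.04,-0.003,-0.03,0],[0.031,0.07,-0.003,-0.055,0],[0.045,0.1,-0.003,-0.08,0],[0.059,0.131,-0.003,-0.105,0],[0.073,0.162,-0.003,-0.13,0],[0.087,0.193,-0.003,-0.15,0],[0.099,0.22,-0.003,-0.17,0],[0.107,0.238,-0.002,-0.185,0],[0.1095,0.2445,-0.001,-0.189,0]]' 40; python3 -c "
from h import *
import math
im=robot.get_image('scene'); cv2.imwrite('pics/s2.png',cv2.resize(im[130:270,210:400],None,fx=4,fy=4))
cv2.imwrite('pics/t2.png',cv2.resize(robot.get_image('top')[130:270,190:360],None,fx=4,fy=4))
cv2.imwrite('pics/w2.png',robot.get_image('wrist'))
y=math.radians(7.85)
plan([.6348-.1*math.cos(y),-.0289-.1*math.sin(y),.062],7.85)"
```

```text
time_s: 6.18
eef_pos: [0.5364, -0.0457, 0.0711]
orientation: [-179.9, 0.0, 7.7]
contact_force: [-0.3, -0.0, -2.4]
gripper_width: 0.0528
t 6.33 tcp [ 0.5354 -0.0424  0.071 ] rpy [-1.798e+02  4.000e-02  7.770e+00] q [-8.3 -3.8 92.   0.2 91.9 74. ] F [-0.6  0.2 -2.5] w 0.0527
shift [0.0003 0.0002 0.009 ] spin -0.0014
```

View pics/s2.png

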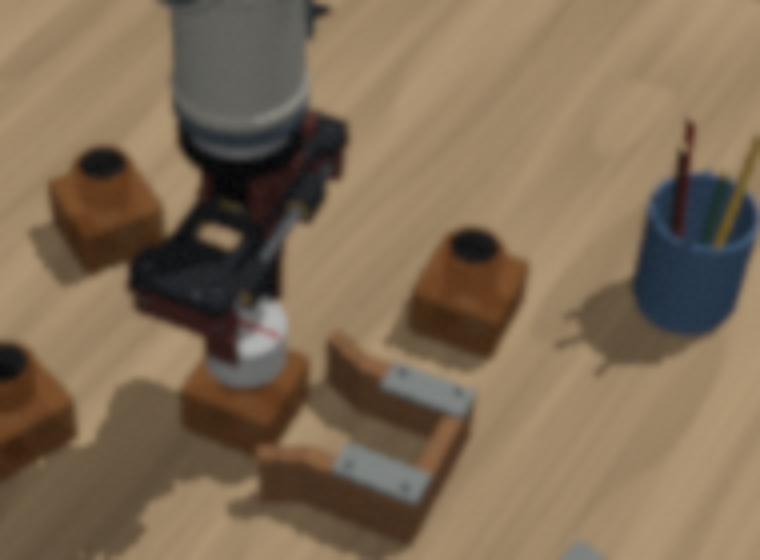

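View pics/w2.png

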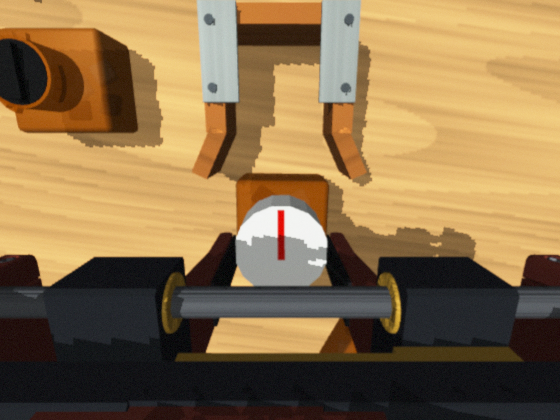

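View pics/t2.png

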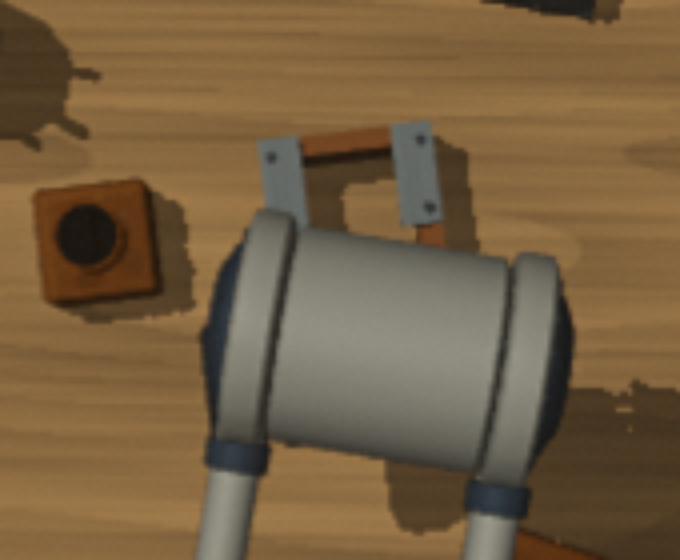

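The wrist view shows the jar body spanning columns 237–327 and the lips' inner edges at about 238 and 320. I'll check the lateral alignment numerically.

```bash
python3 - <<'E'
from h import *
im=cv2.imread('pics/w2.png');ci=robot.camera_info('wrist')
y=np.radians(7.85);ex=np.array([np.cos(y),np.sin(y)]);ey=np.array([-ex[1],ex[0]]);O=np.array([.6348,-.0289])
def fr(P): d=P[:,:2]-O; return np.c_[d@ex,d@ey]
def edges(row,lo,hi,sel):
    hsv=cv2.cvtColor(im,cv2.COLOR_BGR2HSV)[row]; m=sel(hsv); xs=[x for x in range(lo,hi) if m[x]]; return xs[0]-.5,xs[-1]+.5
grey=lambda h:(h[:,1]<60)&(h[:,2]>90)
amb=lambda h:(h[:,0]<13)&(h[:,1]>160)
for row in(40,60,80):
    a=edges(row,195,270,grey);b=edges(row,290,370,grey)
    print('lips',a,b,fr(onz(ci,[[a[0],row],[a[1],row],[b[0],row],[b[1],row]],.053)).round(4).tolist())
for row in(183,188,193):
    a=edges(row,225,340,amb); print('jar',a,fr(onz(ci,[[a[0],row],[a[1],row]],.055)).round(4).tolist())
w=edges(235,200,350,grey);print('cap',w,fr(onz(ci,[[w[0],235],[w[1],235]],.103)).round(4).tolist())
E
```

```text
lips (198.5, 236.5) (320.5, 358.5) [[0.0239, 0.0527], [0.0238, 0.0283], [0.0237, -0.0256], [0.0237, -0.0499]]
lips (199.5, 237.5) (319.5, 357.5) [[0.0121, 0.0529], [0.0121, 0.0281], [0.012, -0.0253], [0.0119, -0.05]]
lips (201.5, 238.5) (319.5, 356.5) [[0.0, 0.0524], [-0.0, 0.0279], [-0.0001, -0.0257], [-0.0001, -0.0501]]Traceback (most recent call last):
  File "<stdin>", line 13, in <module>
  File "<stdin>", line 6, in edges
IndexError: list index out of range
```

```bash
python3 - <<'E'
from h import *
im=cv2.imread('pics/w2.png');ci=robot.camera_info('wrist')
hs=cv2.cvtColor(im,cv2.COLOR_BGR2HSV)
y=np.radians(7.85);ex=np.array([np.cos(y),np.sin(y)]);ey=np.array([-ex[1],ex[0]]);O=np.array([.6348,-.0289])
def fr(P): d=P[:,:2]-O; return np.c_[d@ex,d@ey]
for row in (180,185,190):
    print(hs[row,228:248].tolist() if row==185 else '')
    g=cv2.cvtColor(im,cv2.COLOR_BGR2GRAY).astype(float)[row]; d=np.diff(g)
    l=225+np.argmin(d[225:250])+.5; r=315+np.argmax(np.abs(d[315:345]))+.5
    print(row,l,r,fr(onz(ci,[[l,row],[r,row]],.055)).round(4).tolist())
m=((hs[...,1]<60)&(hs[...,2]>100)).astype(np.uint8); m[:195]=0;m[285:]=0;m[:,:232]=0;m[:,332:]=0
for row in(225,235,245):
    xs=np.nonzero(m[row])[0];print('cap',xs.min(),xs.max(),fr(onz(ci,[[xs.min(),row],[xs.max(),row]],.103)).round(4).tolist())
E
```

```text
180 233.5 330.5 [[-0.0664, 0.0336], [-0.0664, -0.0354]]
[[18, 131, 227], [18, 130, 227], [18, 127, 227], [19, 130, 227], [18, 130, 227], [18, 129, 227], [18, 131, 225], [16, 143, 194], [15, 193, 160], [14, 226, 156], [14, 225, 163], [14, 232, 166], [15, 238, 167], [14, 225, 171], [15, 232, 164], [15, 244, 161], [15, 242, 163], [14, 235, 167], [15, 240, 169], [15, 231, 170]]
185 235.5 334.5 [[-0.07, 0.0323], [-0.07, -0.0383]]

190 235.5 342.5 [[-0.0736, 0.0324], [-0.0736, -0.0442]]
cap 241 320 [[-0.0847, 0.0224], [-0.0847, -0.0225]]
cap 237 325 [[-0.0907, 0.0249], [-0.0907, -0.0255]]
cap 236 327 [[-0.0968, 0.0257], [-0.0968, -0.0269]]
```

```bash
python3 -m handwheel '[[0,-0.0015,0.001,0,0],[0,-0.0015,0.003,0,0],[0,-0.0015,0.005,0,0],[0,-0.0015,0.007,0,0],[0,-0.0015,0.008,0,0],[0,-0.0015,0.0085,0,0],[0,-0.0015,0.0085,0,0],[0,-0.0015,0.0085,0,0],[0,-0.0015,0.0085,0,0],[0,-0.0015,0.0085,0,0]]' 40; python3 -c "
from h import *
import math
y=math.radians(7.85)
plan([.6348-.0*math.cos(y)-.0015*math.sin(y),-.0289+.0015*math.cos(y),.062],7.85)"
```

```text
time_s: 7.17
eef_pos: [0.5353, -0.041, 0.0626]
orientation: [-179.8, 0.0, 7.8]
contact_force: [0.1, 0.5, -2.7]
gripper_width: 0.0524
t 7.17 tcp [ 0.5353 -0.041   0.0626] rpy [-1.7981e+02  3.0000e-02  7.7600e+00] q [-8.1 -3.6 92.7  0.2 91.  74.1] F [ 0.1  0.5 -2.7] w 0.0524
shift [ 0.1002 -0.      0.0005] spin -0.0016
```

```bash
python3 -m handwheel '[[0.004,0,0.0005,0,0],[0.01,0,0.0005,0,0],[0.017,0,0.0005,0,0],[0.024,0,0.0005,0,0],[0.031,0,0.0005,0,0],[0.038,0,0.0005,0,0],[0.045,0,0.0005,0,0],[0.051,0,0.0005,0,0],[0.055,0,0.0005,0,0],[0.055,0,0.0005,0,0]]' 40; python3 -c "
from h import *
import math
cv2.imwrite('pics/w3.png',robot.get_image('wrist'))
y=math.radians(7.85)
plan([.6348-.0*math.cos(y)-.0015*math.sin(y),-.0289+.0015*math.cos(y),.062],7.85)"
```

```text
time_s: 8.0
eef_pos: [0.5919, -0.0337, 0.0654]
orientation: [-179.9, -0.2, 7.8]
contact_force: [-4.5, 0.1, 9.0]
gripper_width: 0.0526
t 8.05 tcp [ 0.5916 -0.0337  0.0654] rpy [-179.88   -0.18    7.77] q [-6.6  4.6 84.1  0.2 91.1 75.6] F [-3.5 -0.8 10.5] w 0.0528
shift [ 0.0434 -0.0004  0.0035] spin -0.0013
```

View pics/w3.png

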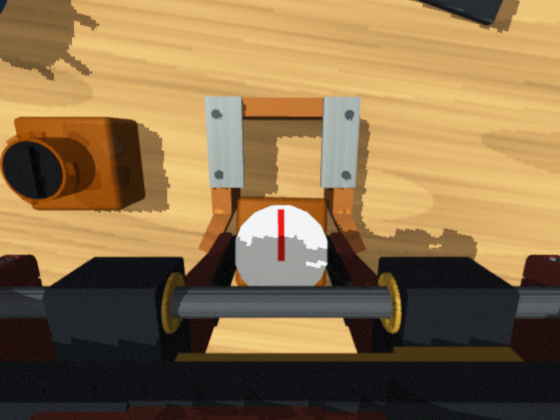

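```bash
python3 -c "
from h import *
im=robot.get_image('scene');print(robot.get_state()['contact_force'],robot.get_state()['ft_torque'])
cv2.imwrite('pics/s3.png',cv2.resize(im[170:280,230:350],None,fx=6.5,fy=5.4*1.2,interpolation=cv2.INTER_CUBIC)[:600])"
```

```text
[-3.84599913 -0.15634068  8.66035501] [0.0194834  0.80250495 0.02329191]
```

View pics/s3.png

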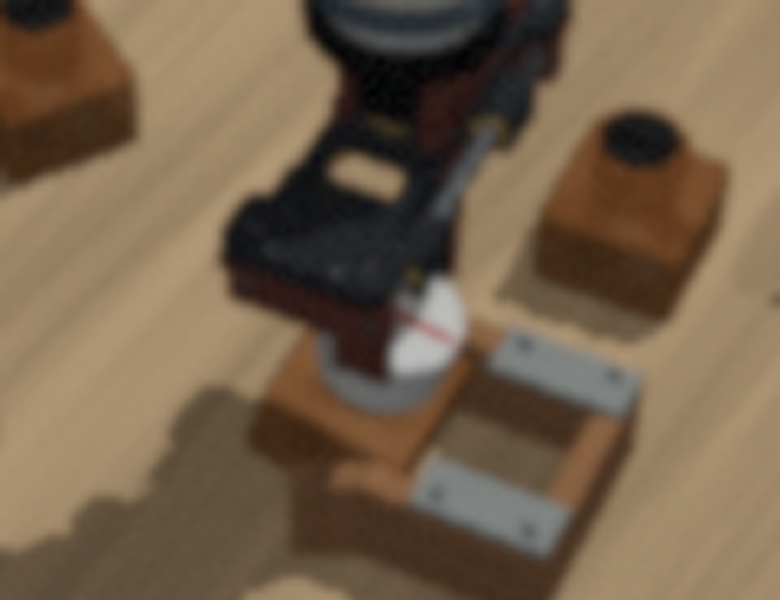

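The jar's front is tilted up and caught at the lips' leading edge. I'll back out 30 mm, let it hang and check its attitude.

```bash
python3 -m handwheel '[[-0.003,0,0,0,0],[-0.007,0,0,0,0],[-0.012,0,0,0,0],[-0.017,0,0,0,0],[-0.022,0,0,0,0],[-0.026,0,0,0,0],[-0.029,0,0,0,0],[-0.03,0,0,0,0],[-0.03,0,0,0,0],[-0.03,0,0,0,0]]' 40; python3 -c "
from h import *
import math
im=robot.get_image('scene');print(robot.get_state()['contact_force'],robot.get_state()['ft_torque'])
cv2.imwrite('pics/s4.png',cv2.resize(im[170:280,210:340],None,fx=5.9,fy=5.4,interpolation=cv2.INTER_CUBIC)[:600])
cv2.imwrite('pics/w4.png',robot.get_image('wrist'))
y=math.radians(7.85)
plan([.6348-.0*math.cos(y)-.0015*math.sin(y),-.0289+.0015*math.cos(y),.062],7.85)"
```

```text
time_s: 8.93
eef_pos: [0.5618, -0.0378, 0.0653]
orientation: [-179.9, -0.2, 7.8]
contact_force: [0.1, -0.3, -3.8]
gripper_width: 0.0526
[-0.5133103   0.31922933 -3.27497543] [ 0.00808181 -0.00279249  0.04902971]
t 9.03 tcp [ 0.5619 -0.0377  0.0653] rpy [-179.88   -0.18    7.77] q [-7.4  0.1 88.8  0.2 91.  74.8] F [ 0.3 -0.4 -3.2] w 0.0528
shift [ 0.0734 -0.0004  0.0035] spin -0.0014
```

View pics/s4.png

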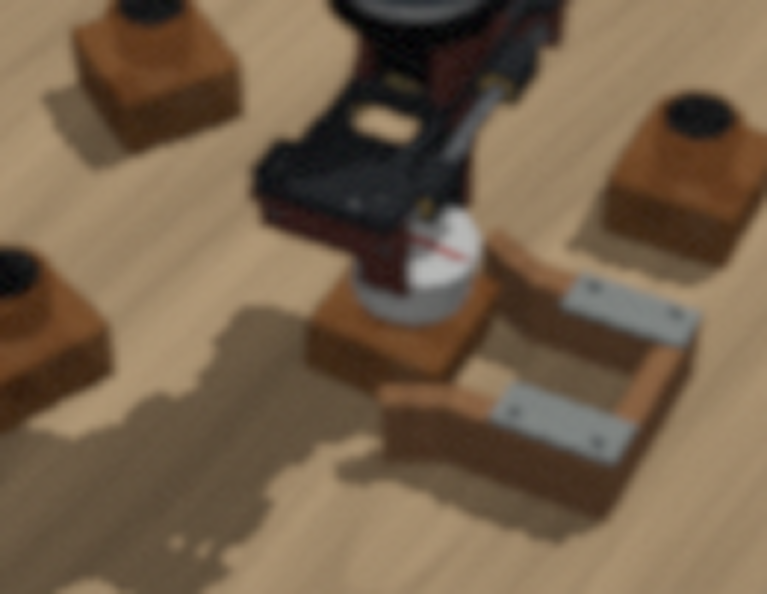

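View pics/w4.png

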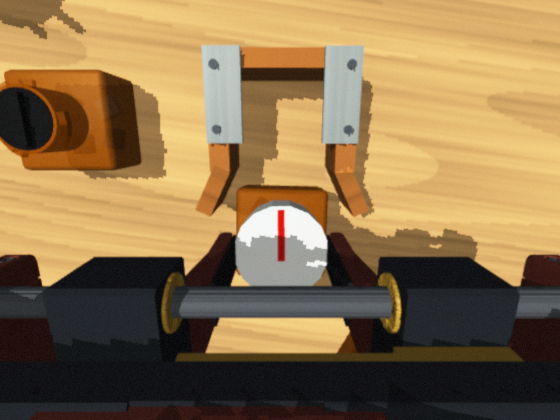

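```bash
python3 -c "
import cv2,numpy as np
a=[cv2.resize(cv2.imread(f'pics/{n}.png')[160:290,225:340],None,fx=3.4,fy=3.4,interpolation=cv2.INTER_CUBIC) for n in('w2','w4')]
cv2.imwrite('pics/cmp.png',np.hstack(a))"
```

```text
(no output)
```

View pics/cmp.png

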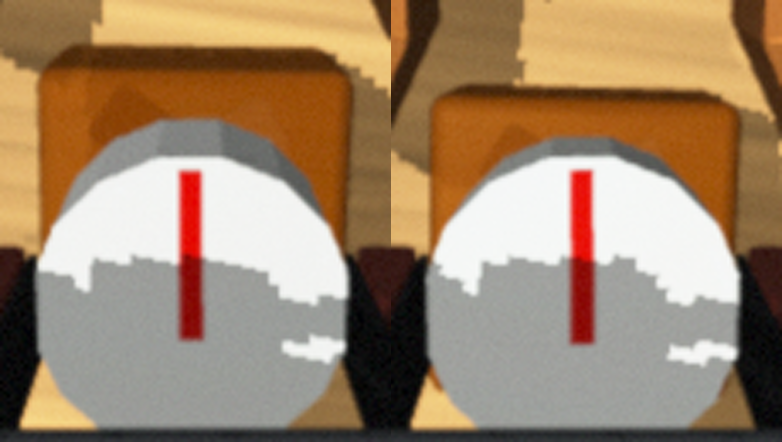

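Comparing the crops, the cap's top has stayed put but its skirt and the jar's front edge moved back. So the jar pitched about 8° about the pads after its front bottom edge dragged on the desk; it was not a lip jam. I'll back out, set it down, release so it stands flat, and regrip.

```bash
python3 -m handwheel '[[-0.004,0,0,0,0],[-0.01,0,0,0,0],[-0.016,0,0,0,0],[-0.019,0,0,0,0],[-0.02,0,0,0,0],[-0.02,0,0.001,0,0],[-0.02,0,0.002,0,0],[-0.02,0,0.003,0,0],[-0.02,0,0.0035,0,0],[-0.02,0,0.0035,0,0]]' 40; python3 -m handwheel '[[0,0,0,0,0.65],[0,0,0,0,0.68],[0,0,0,0,0.72],[0,0,0,0,0.75],[0,0,0,0,0.8],[0,0,0,0,0.8],[0,0,0,0,0.8],[0,0,0,0,0.8],[0,0,0,0,0.8],[0,0,0,0,0.8]]' 40; python3 -c "
from h import *
import math
cv2.imwrite('pics/w5.png',robot.get_image('wrist'))
y=math.radians(7.85)
plan([.6348-.0*math.cos(y)-.0015*math.sin(y),-.0289+.0015*math.cos(y),.060],7.85)"
```

```text
time_s: 9.87
eef_pos: [0.5428, -0.0404, 0.0635]
orientation: [-179.9, -0.3, 7.8]
contact_force: [-2.1, -0.3, 4.6]
gripper_width: 0.0529
time_s: 10.7
eef_pos: [0.5428, -0.0404, 0.0634]
orientation: [-179.9, -0.3, 7.8]
contact_force: [0.1, -0.1, 0.1]
gripper_width: 0.0702
t 10.75 tcp [ 0.5428 -0.0404  0.0634] rpy [-179.9    -0.3     7.78] q [-8.  -2.9 91.9  0.2 90.7 74.3] F [-0.7 -0.5  0.5] w 0.0704
shift [ 0.0927 -0.0004  0.0039] spin -0.0013
```

View pics/w5.png

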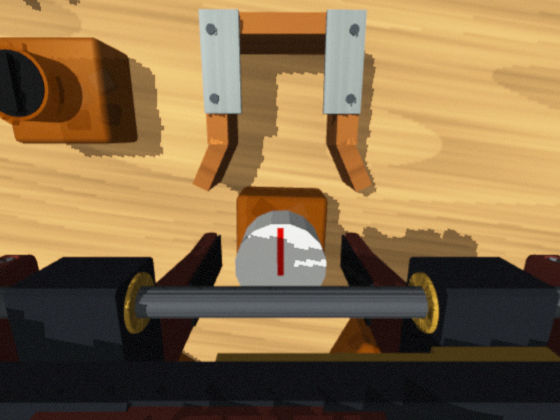

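```bash
python3 - <<'E'
from h import *
ci=robot.camera_info('wrist')
y=np.radians(7.85);ex=np.array([np.cos(y),np.sin(y)]);ey=np.array([-ex[1],ex[0]]);O=np.array([.6348,-.0289])
def fr(P): d=P[:,:2]-O; return np.c_[d@ex,d@ey]
im=cv2.imread('pics/w5.png'); hs=cv2.cvtColor(im,cv2.COLOR_BGR2HSV)
red=((hs[...,1]>120)&((hs[...,0]<6)|(hs[...,0]>174))&(hs[...,2]>100)); red[:,:260]=0;red[:,300:]=0
ys,xs=np.nonzero(red);print('red rows',ys.min(),ys.max(),xs.mean(), 'centre end of mark',fr(onz(ci,[[xs.mean(),ys.max()+.5],[xs.mean(),ys.min()-.5]],.093)).round(4).tolist())
P=fr(np.array([robot.get_state()['eef_pos']]));print('tcp in brace',P.round(4))
# jar front edge
g=cv2.cvtColor(im,cv2.COLOR_BGR2GRAY).astype(float)
for c in(260,280,305): print(c,[int(v) for v in g[182:200,c]])
# lips refs
m=((hs[...,1]<60)&(hs[...,2]>90)).astype(np.uint8)
for row in(40,80):
    x=np.nonzero(m[row,190:370])[0]+190; 
    l=x[x<270];r=x[x>270]; print('lips',fr(onz(ci,[[l[0]-.5,row],[l[-1]+.5,row],[r[0]-.5,row],[r[-1]+.5,row]],.053)).round(4)[:,1])
E
```

```text
red rows 228 274 280.0876623376623 centre end of mark [[-0.1093, 0.0013], [-0.0796, 0.0012]]
tcp in brace [[-0.0927  0.0012]]
260 [191, 192, 191, 188, 148, 69, 58, 51, 48, 43, 48, 46, 47, 57, 70, 80, 75, 73]
280 [191, 190, 189, 190, 163, 107, 60, 55, 47, 43, 47, 46, 48, 55, 63, 76, 83, 84]
305 [199, 196, 195, 191, 190, 155, 88, 59, 52, 50, 48, 46, 43, 50, 54, 66, 83, 82]
lips [ 0.0513  0.0265 -0.0269 -0.0511]
lips [ 0.051   0.0266 -0.0265 -0.0514]
```

```bash
python3 -m handwheel '[[-0.003,0,0,0,0.8],[-0.007,0,0,0,0.8],[-0.01,0,0.001,0,0.8],[-0.0115,0,0.002,0,0.8],[-0.0115,0,0.003,0,0.8],[-0.0115,0,0.0034,0,0.8],[-0.0115,0,0.0034,0,0.8],[-0.0115,0,0.0034,0,0.6],[-0.0115,0,0.0034,0,0.4],[-0.0115,0,0.0034,0,0]]' 55; python3 -m handwheel '[[0,0,0,0,0],[0,0,0,0,0],[0,0,0,0,0],[0,0,0,0,0],[0,0,-0.0005,0,0],[0,0,-0.001,0,0],[0,0,-0.001,0,0],[0,0,-0.001,0,0],[0,0,-0.001,0,0],[0,0,-0.001,0,0]]' 55;  python3 -m handwheel '[[0,0,0,0,0],[0,0,-0.0005,0,0],[0,0,-0.001,0,0],[0,0,-0.001,0,0],[0,0,-0.001,0,0],[0,0,-0.001,0,0],[0,0,-0.001,0,0],[0,0,-0.001,0,0],[0,0,-0.001,0,0],[0,0,-0.001,0,0]]' 55;python3 -c "
from h import *
import math
cv2.imwrite('pics/w6.png',robot.get_image('wrist'))
y=math.radians(7.85)
plan([.6348-.0*math.cos(y)-.0010*math.sin(y),-.0289+.0010*math.cos(y),.060],7.85)"
```

```text
time_s: 11.58
eef_pos: [0.5315, -0.0419, 0.06]
orientation: [-179.9, -0.3, 7.8]
contact_force: [0.0, -0.2, 0.3]
gripper_width: 0.0535
time_s: 12.42
eef_pos: [0.5314, -0.0419, 0.0608]
orientation: [-179.9, -0.3, 7.8]
contact_force: [0.2, -0.1, -1.2]
gripper_width: 0.0524
time_s: 13.25
eef_pos: [0.5314, -0.0419, 0.0618]
orientation: [-179.9, -0.3, 7.8]
contact_force: [-0.0, -0.2, -3.8]
gripper_width: 0.0521
t 13.3 tcp [ 0.5314 -0.0419  0.0618] rpy [-179.89   -0.28    7.79] q [-8.3 -4.6 93.7  0.2 90.6 73.9] F [ 0.2  0.  -3.2] w 0.0522
shift [0.1042 0.0002 0.0023] spin -0.0011
```

View pics/w6.png

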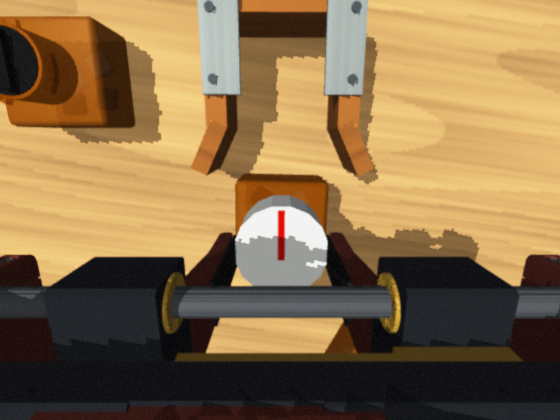

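Level and hanging again. I'll advance more slowly with the bottom about 1.5 mm clear.

```bash
python3 -m handwheel '[[0,0,-0.001,0,0],[0.002,0,-0.001,0,0],[0.006,0,-0.001,0,0],[0.01,0,-0.001,0,0],[0.015,0,-0.001,0,0],[0.02,0,-0.001,0,0],[0.025,0,-0.001,0,0],[0.028,0,-0.001,0,0],[0.03,0,-0.001,0,0],[0.03,0,-0.001,0,0]]' 55; python3 -c "
from h import *
import math
cv2.imwrite('pics/w7.png',robot.get_image('wrist'))
y=math.radians(7.85)
plan([.6348-.0*math.cos(y)-.0010*math.sin(y),-.0289+.0010*math.cos(y),.060],7.85)"
```

```text
time_s: 14.13
eef_pos: [0.5614, -0.0377, 0.0628]
orientation: [-179.9, -0.3, 7.8]
contact_force: [-0.1, 0.5, -4.5]
gripper_width: 0.0525
t 14.18 tcp [ 0.5612 -0.0378  0.0628] rpy [-179.89   -0.27    7.79] q [-7.4 -0.  89.2  0.2 90.6 74.8] F [ 0.   0.4 -3.2] w 0.0528
shift [0.0741 0.0002 0.0032] spin -0.0011
```

View pics/w7.png

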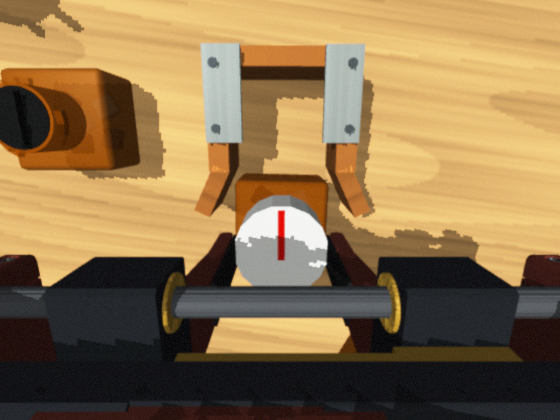

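Still level, jar mid column 282 against lips mid 282. Continuing to just before the lips.

```bash
python3 -m handwheel '[[0.001,0,0,0,0],[0.003,0,0,0,0],[0.006,0,0,0,0],[0.009,0,0,0,0],[0.012,0,0,0,0],[0.015,0,0,0,0],[0.018,0,0,0,0],[0.021,0,0,0,0],[0.023,0,0,0,0],[0.023,0,0,0,0]]' 55; python3 -c "
from h import *
import math
cv2.imwrite('pics/w8.png',robot.get_image('wrist'))
y=math.radians(7.85)
plan([.6348-.0*math.cos(y)-.0010*math.sin(y),-.0289+.0010*math.cos(y),.060],7.85)"
```

```text
time_s: 15.02
eef_pos: [0.5843, -0.0346, 0.0628]
orientation: [-179.9, -0.3, 7.8]
contact_force: [0.8, -1.2, -2.5]
gripper_width: 0.0526
t 15.07 tcp [ 0.5841 -0.0346  0.0628] rpy [-179.89   -0.26    7.8 ] q [-6.8  3.5 85.6  0.2 90.7 75.4] F [ 0.7 -0.1 -2.6] w 0.0523
shift [0.051  0.0002 0.0031] spin -0.001
```

View pics/w8.png

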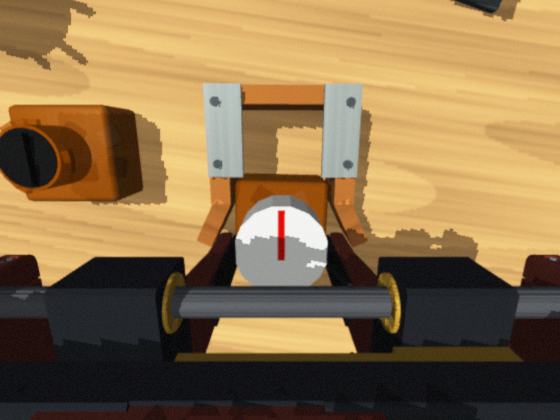

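```bash
python3 -m handwheel '[[0.001,0,0,0,0],[0.002,0,0,0,0],[0.003,0,0,0,0],[0.005,0,0,0,0],[0.007,0,0,0,0],[0.009,0,0,0,0],[0.011,0,0,0,0],[0.012,0,0,0,0],[0.012,0,0,0,0],[0.012,0,0,0,0]]' 55; python3 -c "
from h import *
import math
cv2.imwrite('pics/w9.png',robot.get_image('wrist'))
y=math.radians(7.85)
plan([.6348-.0*math.cos(y)-.0010*math.sin(y),-.0289+.0010*math.cos(y),.060],7.85)"
```

```text
time_s: 15.9
eef_pos: [0.596, -0.033, 0.0628]
orientation: [-179.9, -0.2, 7.8]
contact_force: [0.4, -0.5, -2.7]
gripper_width: 0.0525
t 15.95 tcp [ 0.5959 -0.033   0.0628] rpy [-179.89   -0.24    7.8 ] q [-6.5  5.3 83.7  0.2 90.8 75.7] F [-0.3  0.5 -3. ] w 0.0525
shift [0.039  0.0002 0.003 ] spin -0.001
```

View pics/w9.png

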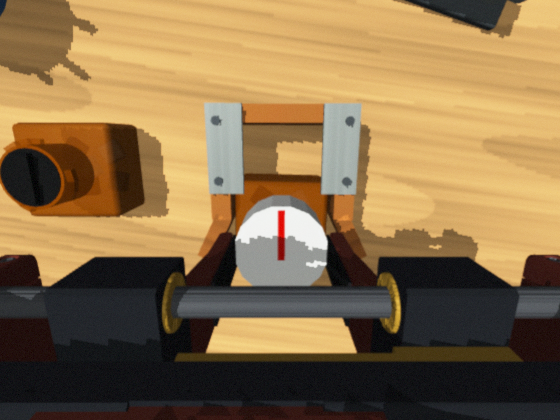

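The jar's front is under the lips with no contact force. Continuing.

```bash
python3 -m handwheel '[[0.002,0,0,0,0],[0.005,0,0,0,0],[0.009,0,0,0,0],[0.013,0,0,0,0],[0.017,0,0,0,0],[0.021,0,0,0,0],[0.025,0,0,0,0],[0.028,0,0,0,0],[0.03,0,0,0,0],[0.03,0,0,0,0]]' 55; python3 -c "
from h import *
import math
y=math.radians(7.85)
plan([.6348-.0*math.cos(y)-.0010*math.sin(y),-.0289+.0010*math.cos(y),.060],7.85)"
```

```text
time_s: 16.78
eef_pos: [0.626, -0.0288, 0.0628]
orientation: [-179.9, -0.2, 7.8]
contact_force: [-0.1, 0.1, -3.6]
gripper_width: 0.0524
t 16.78 tcp [ 0.626  -0.0288  0.0628] rpy [-179.88   -0.24    7.8 ] q [-5.8  9.8 78.8  0.2 91.2 76.4] F [-0.1  0.1 -3.6] w 0.0524
shift [0.0087 0.0003 0.0028] spin -0.0008
```

```bash
python3 -m handwheel '[[0.001,0,0,0,0],[0.002,0,0,0,0],[0.003,0,0,0,0],[0.004,0,0,0,0],[0.005,0,0,0,0],[0.006,0,0,0,0],[0.007,0,0,0,0],[0.008,0,0,0,0],[0.008,0,0,0,0],[0.008,0,0,0,0]]' 55; python3 -c "
from h import *
import math
cv2.imwrite('pics/w10.png',robot.get_image('wrist'))
y=math.radians(7.85)
plan([.6348-.0*math.cos(y)-.0010*math.sin(y),-.0289+.0010*math.cos(y),.060],7.85)"
```

```text
time_s: 17.62
eef_pos: [0.634, -0.0277, 0.0628]
orientation: [-179.9, -0.2, 7.8]
contact_force: [0.8, 0.0, -3.6]
gripper_width: 0.0526
t 17.67 tcp [ 0.6339 -0.0278  0.0628] rpy [-179.89   -0.23    7.8 ] q [-5.7 11.  77.4  0.2 91.3 76.5] F [-0.   1.  -3.4] w 0.0523
shift [0.0007 0.0003 0.0028] spin -0.0009
```

View pics/w10.png

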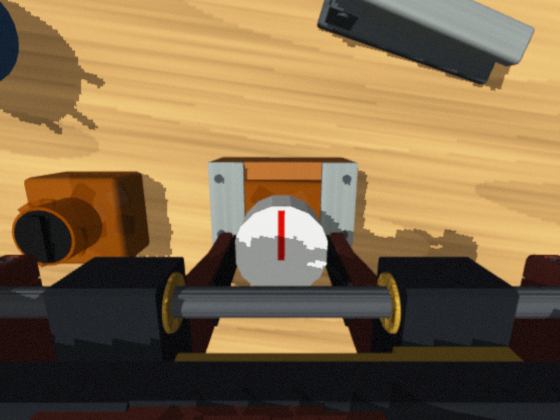

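Nearly at the back wall (wall edge at row ~180). Creeping to light contact.

```bash
python3 -m handwheel '[[0.0005,0,0,0,0],[0.001,0,0,0,0],[0.0015,0,0,0,0],[0.002,0,0,0,0],[0.0025,0,0,0,0],[0.0025,0,0,0,0],[0.0025,0,0,0,0],[0.0025,0,0,0,0],[0.0025,0,0,0,0],[0.0025,0,0,0,0]]' 55; python3 -c "
from h import *
import math
y=math.radians(7.85)
plan([.6348-.0*math.cos(y)-.0010*math.sin(y),-.0289+.0010*math.cos(y),.060],7.85)"
```

```text
time_s: 18.5
eef_pos: [0.6364, -0.0275, 0.0628]
orientation: [-179.9, -0.2, 7.8]
contact_force: [-1.1, -1.5, -2.7]
gripper_width: 0.0529
t 18.5 tcp [ 0.6364 -0.0275  0.0628] rpy [-179.89   -0.23    7.8 ] q [-5.6 11.4 77.   0.2 91.4 76.6] F [-1.1 -1.5 -2.7] w 0.0529
shift [-0.0018  0.0002  0.0028] spin -0.0008
```

```bash
python3 -m handwheel '[[0.0005,0,0,0,0],[0.001,0,0,0,0],[0.001,0,0,0,0],[0.001,0,0,0,0],[0.001,0,0.0005,0,0],[0.001,0,0.001,0,0],[0.001,0,0.0015,0,0],[0.001,0,0.0017,0,0],[0.001,0,0.0017,0,0],[0.001,0,0.0017,0,0]]' 55; python3 -c "
from h import *
import math
im=robot.get_image('scene')
cv2.imwrite('pics/s11.png',cv2.resize(im[180:280,250:370],None,fx=6,fy=6,interpolation=cv2.INTER_CUBIC))
cv2.imwrite('pics/w11.png',robot.get_image('wrist')[130:300,180:390].repeat(3,0).repeat(3,1))
y=math.radians(7.85)
plan([.6348-.0*math.cos(y)-.0010*math.sin(y),-.0289+.0010*math.cos(y),.060],7.85)"
```

```text
time_s: 19.33
eef_pos: [0.6374, -0.0272, 0.0614]
orientation: [-179.9, -0.2, 7.8]
contact_force: [-2.9, 0.4, -0.1]
gripper_width: 0.0527
t 19.43 tcp [ 0.6374 -0.0272  0.0614] rpy [-179.88   -0.25    7.81] q [-5.6 11.6 76.9  0.2 91.3 76.6] F [-2.9  0.3  1.3] w 0.0526
shift [-0.0028  0.0004  0.0014] spin -0.0008
```

View pics/s11.png

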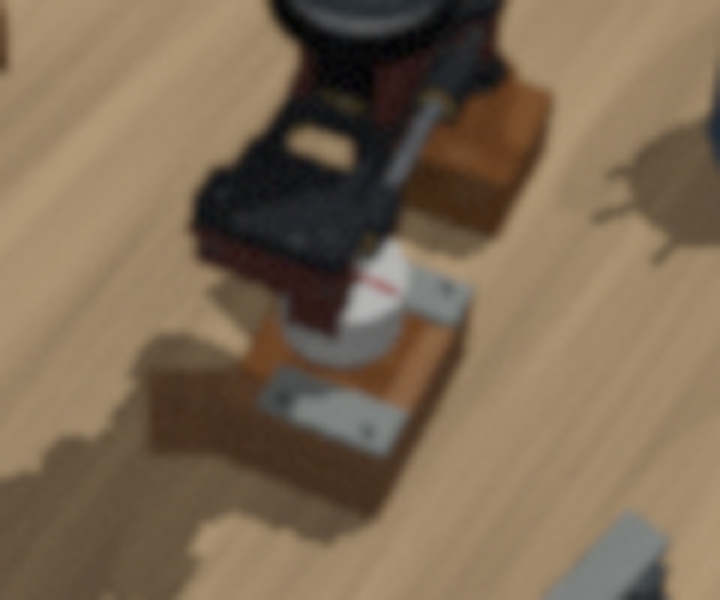

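View pics/w11.png

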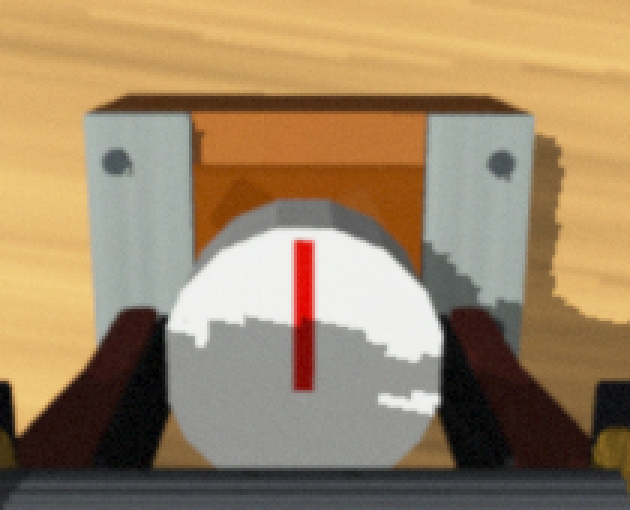

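The jar is against the back wall (−2.9 N in x) and on the desk, with the lips straddling the neck. Next I'll check how well the cap is centred on the tool axis before turning.

```bash
python3 - <<'E'
from h import *
ci=robot.camera_info('wrist'); s=robot.get_state(); im=robot.get_image('wrist')
y=np.radians(7.8);ex=np.array([np.cos(y),np.sin(y)]);ey=np.array([-ex[1],ex[0]])
def tl(P): d=P[:,:2]-s['eef_pos'][:2]; return np.c_[d@ex,d@ey]
hs=cv2.cvtColor(im,cv2.COLOR_BGR2HSV)
red=((hs[...,1]>120)&((hs[...,0]<6)|(hs[...,0]>174))&(hs[...,2]>100)); red[:,:260]=0;red[:,300:]=0
ys,xs=np.nonzero(red); a=tl(onz(ci,[[xs.mean(),ys.max()+.5],[xs.mean(),ys.min()-.5]],.0945)); print(a.round(4), 'cap centre est x',a[0,0]+.0052,a[1,0]-.0244)
# lips rear corners: wall edge end at x=46
O=np.array([.6348,-.0289]); 
hs_l=((hs[...,1]<60)&(hs[...,2]>110)); col=200+180*0
for c in(215,220,345,350): 
    r=np.nonzero(hs_l[140:200,c])[0]; print(c,140+r.min(), tl(onz(ci,[[c,140+r.min()-.5]],.053)).round(4))
E
```

```text
[[-0.0052 -0.0004]
 [ 0.0248 -0.0004]] cap centre est x -2.460450241044236e-05 0.00036719922684330317
215 168 [[0.0436 0.0444]]
220 168 [[0.0436 0.041 ]]
345 168 [[ 0.0437 -0.0438]]
350 168 [[ 0.0437 -0.0471]]
```

The cap is within 0.4 mm of the tool axis. Now I'll unscrew anticlockwise (negative spin), 1.2 rad in total.

```bash
python3 -m handwheel '[[-0.0005,0,0,0,0],[-0.0005,0,0,0,0],[-0.0005,0,0,0,0],[-0.0005,0,0,-0.05,0],[-0.0005,0,0,-0.11,0],[-0.0005,0,0,-0.18,0],[-0.0005,0,0,-0.25,0],[-0.0005,0,0,-0.32,0],[-0.0005,0,0,-0.38,0],[-0.0005,0,0,-0.4,0]]' 60; python3 -c "
from h import *
import math
im=robot.get_image('wrist');print(robot.get_state()['ft_torque'])
cv2.imwrite('pics/w12.png',im)
plan([.6374,-.0272,.0614],7.8)"
```

```text
time_s: 20.32
eef_pos: [0.6359, -0.0289, 0.0612]
orientation: [180.0, -0.1, 30.8]
contact_force: [-6.2, -3.7, 0.6]
gripper_width: 0.0524
[-0.66500824  1.17801615 -0.38149071]
t 20.37 tcp [ 0.6359 -0.0288  0.0612] rpy [ 1.7997e+02 -9.0000e-02  3.0770e+01] q [-5.7 11.5 77.1  0.  91.4 53.5] F [-6.2 -3.   1.6] w 0.0519
shift [ 0.0021 -0.0006 -0.0002] spin 0.401
```

View pics/w12.png

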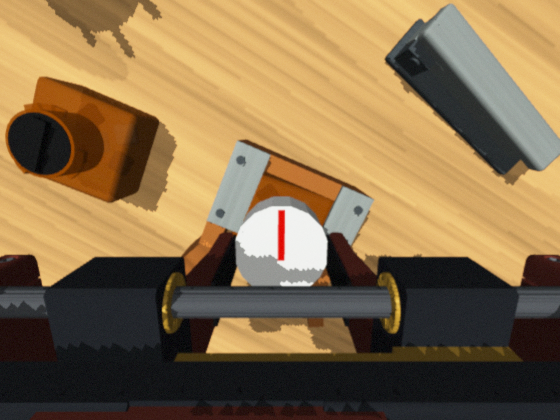

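The cap follows the fingers (mark fixed in view), jar held by the brace, moment 0.38 N m. Continuing.

```bash
python3 -m handwheel '[[0,0,0,-0.03,0],[0,0,0,-0.09,0],[0,0,0,-0.15,0],[0,0,0,-0.21,0],[0,0,0,-0.27,0],[0,0,0,-0.33,0],[0,0,0,-0.38,0],[0,0,0,-0.42,0],[0,0,0,-0.42,0],[0,0,0,-0.42,0]]' 60; python3 -c "
from h import *
print(robot.get_state()['ft_torque'])
plan([.6374,-.0272,.0614],7.8)"
```

```text
time_s: 21.2
eef_pos: [0.6354, -0.0289, 0.0613]
orientation: [180.0, -0.0, 54.7]
contact_force: [-5.4, 0.2, 2.0]
gripper_width: 0.0522
[ 0.02379546  1.00440092 -0.34708339]
t 21.2 tcp [ 0.6354 -0.0289  0.0613] rpy [ 1.7998e+02 -4.0000e-02  5.4740e+01] q [-5.7 11.5 77.1  0.  91.4 29.6] F [-5.4  0.2  2. ] w 0.0522
shift [ 0.0026  0.0006 -0.0001] spin 0.8192
```

```bash
python3 -m handwheel '[[0,0,0,-0.03,0],[0,0,0,-0.08,0],[0,0,0,-0.14,0],[0,0,0,-0.2,0],[0,0,0,-0.26,0],[0,0,0,-0.31,0],[0,0,0,-0.34,0],[0,0,0,-0.36,0],[0,0,0,-0.36,0],[0,0,0,-0.36,0]]' 60; python3 -c "
from h import *
im=robot.get_image('wrist');print(robot.get_state()['ft_torque'])
cv2.imwrite('pics/w14.png',im)
plan([.6374,-.0272,.0614],7.8)"
```

```text
time_s: 22.03
eef_pos: [0.6351, -0.0289, 0.0612]
orientation: [-180.0, -0.0, 75.3]
contact_force: [-5.2, 1.0, 1.6]
gripper_width: 0.0527
[ 0.08311233  0.96023439 -0.40307825]
t 22.08 tcp [ 0.6351 -0.0289  0.0613] rpy [-1.7998e+02 -2.0000e-02  7.5260e+01] q [-5.7 11.5 77.1  0.  91.5  9.1] F [-4.7  1.1  1.3] w 0.0528
shift [ 0.0023  0.0018 -0.0001] spin 1.1774
```

View pics/w14.png

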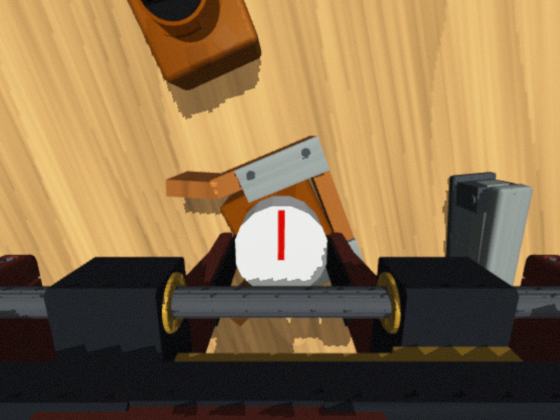

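Turned 1.18 rad with no slip. I'll relieve the push slightly and lift straight up.

```bash
python3 -m handwheel '[[-0.0004,-0.0009,0,0,0],[-0.0004,-0.0009,0,0,0],[-0.0004,-0.0009,-0.001,0,0],[-0.0004,-0.0009,-0.002,0,0],[-0.0004,-0.0009,-0.003,0,0],[-0.0004,-0.0009,-0.004,0,0],[-0.0004,-0.0009,-0.005,0,0],[-0.0004,-0.0009,-0.006,0,0],[-0.0004,-0.0009,-0.006,0,0],[-0.0004,-0.0009,-0.006,0,0]]' 60; python3 -c "
from h import *
im=robot.get_image('wrist');print(robot.get_state()['ft_torque'])
cv2.imwrite('pics/w15.png',im)
im=robot.get_image('scene')
cv2.imwrite('pics/s15.png',cv2.resize(im[180:280,250:370],None,fx=6,fy=6,interpolation=cv2.INTER_CUBIC))
plan([.6374,-.0272,.0614],7.8)"
```

```text
time_s: 22.92
eef_pos: [0.6346, -0.0291, 0.0683]
orientation: [179.9, -0.0, 75.3]
contact_force: [-2.1, 0.7, -0.4]
gripper_width: 0.0525
[0.11611524 0.25250691 0.02785487]
t 23.02 tcp [ 0.6343 -0.0291  0.0681] rpy [ 1.7997e+02 -3.0000e-02  7.5270e+01] q [-5.7 11.2 76.7  0.  92.1  9. ] F [-2.   1.4  0.3] w 0.0525
shift [0.0026 0.0025 0.0067] spin 1.1775
```

View pics/s15.png

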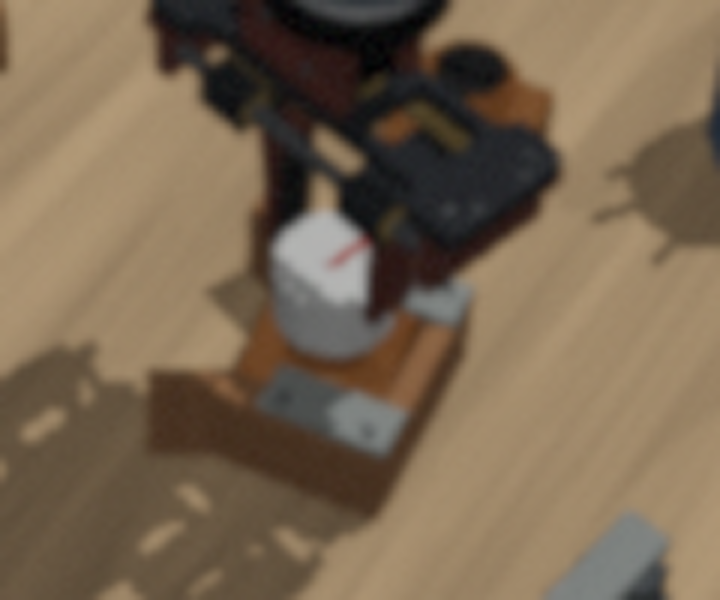

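No upward load: the cap is free. Lifting on.

```bash
python3 -m handwheel '[[0,0,-0.002,0,0],[0,0,-0.005,0,0],[0,0,-0.009,0,0],[0,0,-0.013,0,0],[0,0,-0.017,0,0],[0,0,-0.021,0,0],[0,0,-0.025,0,0],[0,0,-0.027,0,0],[0,0,-0.028,0,0],[0,0,-0.028,0,0]]' 60; python3 -c "
from h import *
im=robot.get_image('wrist');print(robot.get_state()['ft_torque'])
cv2.imwrite('pics/w16.png',im)
im=robot.get_image('scene'); cv2.imwrite('pics/s16full.png',im)
cv2.imwrite('pics/s16.png',cv2.resize(im[170:280,250:370],None,fx=5,fy=5,interpolation=cv2.INTER_CUBIC))
cv2.imwrite('pics/t16.png',robot.get_image('top'))
plan([.6374,-.0272,.0614],7.8)"
```

```text
time_s: 23.85
eef_pos: [0.6345, -0.0291, 0.0964]
orientation: [179.9, -0.0, 75.3]
contact_force: [0.6, -0.6, -1.8]
gripper_width: 0.0524
[ 0.00608591 -0.00770843 -0.02320477]
t 24.0 tcp [ 0.6342 -0.0291  0.0957] rpy [ 1.800e+02 -3.000e-02  7.527e+01] q [-5.7 10.7 74.4  0.  94.8  9. ] F [-0.7  1.1 -0.4] w 0.0523
shift [0.0026 0.0027 0.0343] spin 1.1775
```

View pics/s16.png

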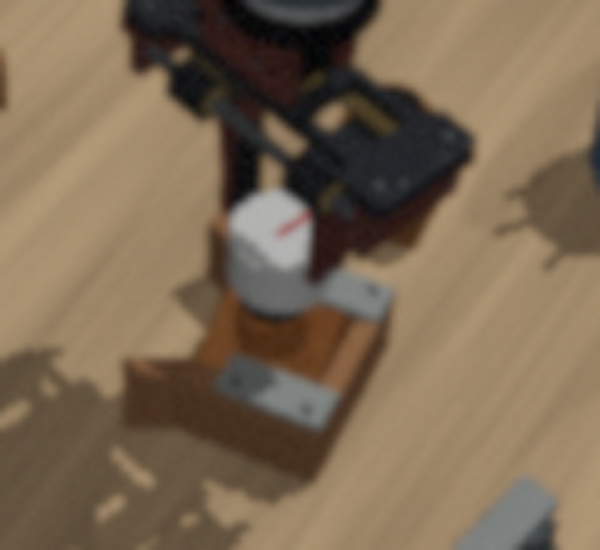

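View pics/w16.png

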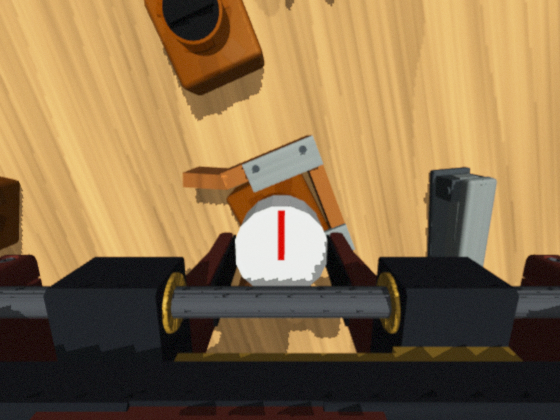

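View pics/t16.png

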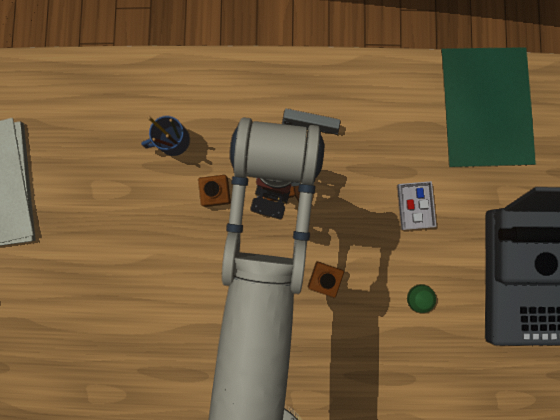

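```bash
python3 -c "
import cv2
cv2.imwrite('pics/w16c.png',cv2.resize(cv2.imread('pics/w16.png')[120:300,170:390],None,fx=3.3,fy=3.3,interpolation=cv2.INTER_CUBIC))"
```

```text
(no output)
```

View pics/w16c.png

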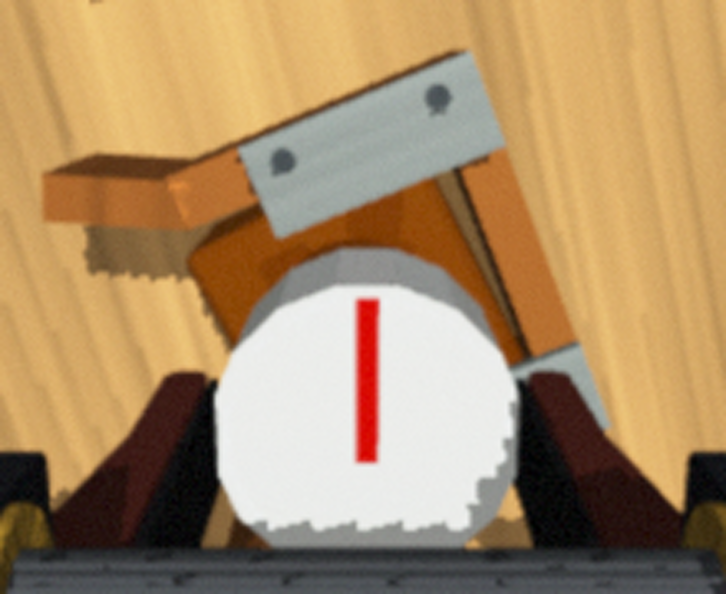

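The jar turned about 5° within its play. One back corner touches the wall, so it sits about 2–3 mm back, inside the 11 mm limit. All checks pass, so I'm handing in.

```bash
python3 -c "
from bench import robot
print(robot.get_state()['gripper_width']);print(robot.finish_job());print(robot.get_state()['time_s'])"
```

```text
0.05232987235614633
the job is handed in; nothing more can be done
None
the job is handed in; nothing more can be done
```

I handed the job in at about 24 s with the cap off and held level about 34 mm above its closed height. The jar was still in the brace. No verdict was reported.

- **Getting home:** I gripped the white-capped jar, the one farthest left, by its closed cap. On the first entry it tilted about 8° at the lips, probably from its front edge dragging on the desk. I backed out, set it down flat, regripped it and slid it in slowly until it touched the back wall with about 3 N.
- **Unscrewing:** I turned the cap 1.18 rad anticlockwise against about 0.4 N m. The red mark stayed fixed in the wrist view, so the cap did not slip in the fingers. I estimate the plug at about 1.0 rad, below the 1.6 limit.
- **Last checks:**
  - The wrist force was near zero, so the cap hangs freely.
  - The grip was 60 N, with the fingers 52 mm apart.
  - The jar had turned about 5° within its play and sat roughly 2–3 mm back from home, against the 11 mm allowed.
  - The mug, paperweight, stapler and tray looked unmoved in the top view.
- **Disagreement:** The jar met the back wall 2–3 mm further in than my measured brace position predicted. This is about the size of the calibration error, so I trusted the contact.

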